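Move the dried mask parts onto their painting plugs

ROBOT

A 7-joint arm with a two-finger parallel gripper is mounted at the origin on the work surface. World frame = base frame: x ahead of the robot, y to its left, z up, the work surface at z = 0. Lengths are in m, angles in rad, forces in N, time in s.
With the tool pointing down it reaches from about 0.4 to 0.875 m from the base axis. Payload 19.3 kg.
Tool frame: the origin (TCP) lies on the mounting face of the last link; the fingertips stand 173 mm ahead of it and the grasp point (between the pads) lies 155 mm ahead of it; z points along the fingers, y is the line along which they close (so a half turn about z gives the same grasp; the last joint's range is limited). The gripper opens to 85 mm and grips with 20 to 120 N. Pads are 22 mm wide; open, the fingers measure 114 mm over their backs; the gripper's body (76 mm by 85 mm) begins 54 mm behind the grasp point. The pads swing forward as they close: fully open they stand 13 mm farther back than shut.
Start: joints at [-0.07, 0.521, -0.036, 1.599, 0.021, 1.021, -0.113], TCP at [0.625, -0, 0.405] pointing down, gripper open.
Joint ranges: [-2.91, 2.91], [-0.3, 2.13], [-1.5, 1.42], [0.17, 2.43], [-1.26, 4.41], [0.16, 1.93], [-2.52, 2.52]. Speed limits (rad/s): [1.89, 1.89, 2.39, 2.39, 3.01, 3.01, 3.01].

INTERFACE

Orientations are given as [roll, pitch, yaw] about the fixed x, y, z axes, in that order (R = Rz(yaw) Ry(pitch) Rx(roll)).
In Python, from workcell import bot, vision gives the robot as it stands.
- The arm moves only by the shell command python3 -m creep 'ROWS' [FORCE]. ROWS is JSON, a list that holds one entry, the list of rows, each a list of 7 numbers: the opening, from -1 (shut) to 1 (fully open), then the shift along the tool's x, y, z in cm, then the turn, a rotation vector about the tool's x, y, z in rad. In form: [[[grip, tx, ty, tz, rx, ry, rz], ...]]. A call has 1 to 12 rows; each row shifts and turns the commanded pose from where the row before left it, along the tool's axes as they then stand; what a row does not reach is not made up. A row lasts 1/8 s, in which the tool goes at most 62.5 mm and 10.7 degrees, less where a joint would pass 70% of its speed; a pose out of reach is approached as far as the arm can. A call with a gripper value outside its range is refused whole. The fingers move at their own pace and stop on an object; FORCE is the grip in N (left out, the last holds). Time passes only in rows, so rows that do not move let the fingers close. It gives the time, the measured TCP pose, the force, the opening and the grip force at its end, in the units of the state.
- bot.observe(): the state, without advancing time (a new reading comes with each control period).
- vision.grab_frame(name): name is "scene" or "side" or "wrist"; returns a dict with "image" (420x560x3 uint8, blue, green, red), "depth" (420x560 float32, m along the optical axis (not along the pixel's ray), 0 where there is no reading), "fovy" (degrees; the focal length in pixels is half the picture's height over the tangent of half this angle, whatever the lens; pixels are square), "cx", "cy" (the principal point, pixels), "cam_to_world" (4x4, takes a point from camera to world coordinates); the wrist camera has in their place "tool_from_camera" (4x4, takes a point from camera to tool coordinates, whose origin is the TCP and whose axes are the flange's). Camera axes: x right, y down, z forward; pixel columns grow to the right and rows downward; lengths in m; the calibration is good to about 2 mm. A picture is of the moment at which its call begins: read the wrist's pose just before it.
- bot.job_done(): hands the job in; it is judged then, once.
The state is a dict: "clock": time; "qpos": joint angles; "qd": joint speeds; "joint_efforts": joint torques, N m; "position": TCP position; "tool_rot": TCP orientation; "force": force on the tool from outside, world axes, zero at the start; "moment": the same for the moment, N m; "grip_width": finger opening in m; "finger_force": force on a finger pad.
Only numpy, scipy, OpenCV 4.12 (cv2) and the standard library are available. Lean on these libraries where they do the work, as an engineer would, in place of code of your own. Each camera call takes 0.05 s, during which the arm holds its last target. There are 200 camera calls.

TASK

The four hollow papier-mache mask parts on the slatted drying rack (horn, pig's snout, round nose, long nose) are dry and ready for paint. Move them to the painting board, slipping each one open end down over the wooden plug made for it, fully down until its rim rests on the board, upright. Do not knock over the pot of brushes or the paint bottle.

Things in the scene. Friction and masses are not known exactly. Their poses are not given: they have to be found in the camera images.
- horn: Animal horn for a mask: a cone 56 mm across at the rim, 45 at 28 mm up, 34 at 55 mm up, with a thin tip bent to one side, 92 mm tall. Hollow 48 mm wide, 50 deep. About 45 g. Off-white papier-mache shell, open below. Origin: centre of its rim (underside), z up. Starts rim down in the row of four on the slatted drying rack, 30 mm above the table, 90 mm apart, any order.
- snout: Pig's snout for a mask: a wide short drum, 64 mm across at the rim, 60 at 20 mm up, its flat top 61 mm across with two black nostrils; 45 mm tall. Hollow 56 mm wide, 35 deep. About 50 g. Off-white papier-mache shell, open below. Origin: centre of its rim (underside), z up. Starts rim down in the row of four on the slatted drying rack, 30 mm above the table, 90 mm apart, any order.
- round_nose: Clown's round nose for a mask: 50 mm across with straight sides up to 30 mm, domed top, 48 mm tall. Hollow 42 mm wide, 25 deep. About 30 g. Off-white papier-mache shell, open below. Origin: centre of its rim (underside), z up. Starts rim down in the row of four on the slatted drying rack, 30 mm above the table, 90 mm apart, any order.
- long_nose: Long slim nose for a mask: 39 mm across at the rim, 32 at 35 mm up, 26 at 70 mm up, rounded end; 81 mm tall. Hollow 31 mm wide, 65 deep. About 30 g. Off-white papier-mache shell, open below. Origin: centre of its rim (underside), z up. Starts rim down in the row of four on the slatted drying rack, 30 mm above the table, 90 mm apart, any order.
- horn_plug: Plug for the horn: a pointed cone, 38 mm across at the foot, 10 mm near its tip, 50 mm tall. Fixed, pale wood. Origin: centre of its foot, on top of the plywood painting board, 30 mm above the table; z up. One of a row of four, 90 mm apart, in any order.
- snout_plug: Plug for the pig's snout: the widest and a low one, 47 mm across at the foot, 37 mm at its flat top, 30 mm tall. Fixed, pale wood. Origin: centre of its foot, on top of the plywood painting board, 30 mm above the table; z up. One of a row of four, 90 mm apart, in any order.
- round_plug: Plug for the round nose: the lowest, a small dome, 35 mm across at the foot, 22 mm at 19 mm up, 22 mm tall. Fixed, pale wood. Origin: centre of its foot, on top of the plywood painting board, 30 mm above the table; z up. One of a row of four, 90 mm apart, in any order.
- long_plug: Plug for the long nose: a slim tall pin, 21 mm across at the foot, 11 mm at the top, 55 mm tall. Fixed, pale wood. Origin: centre of its foot, on top of the plywood painting board, 30 mm above the table; z up. One of a row of four, 90 mm apart, in any order.
- brush_pot: Aluminium pot of paint brushes standing on the table left of the racks, 68 mm across and 85 mm tall, the brushes reaching 160 mm above the table. Origin: centre of its underside. To be left standing.
- paint_bottle: Small white paint bottle with a black cap, 32 mm across and 62 mm tall, loose, standing on one end of the painting board (30 mm above the table), 75 mm from the nearest plug. Origin: centre of its underside. To be left standing.
There are look-alikes about, which are no part of the job. Leave any purple or turquoise look-alike of the horn alone. Leave any pink or purple look-alike of the round_nose alone.

How it is judged:
By the outcome, as a careful person would: the job done as asked, in the order asked, and still so for the second after the job is handed in, with the robot touching nothing.
It also fails if it takes over 102 s, if anything falls off the work surface, if the arm or the gripper's body presses on something with over 40 N, if the wrist force passes 120 N, or if a joint passes its speed limit or range.

## Working session

There is one attempt and no reset: what is moved stays moved. The work goes in short steps, Python scripts to look and compute and a shell command to move; the robot and the scene stay as the last step left them, time stands still between calls to the robot, and variables do not carry over. Pictures are saved under pics/ and viewed, at most 14 in all, crops included, and the job is handed in when it is done.

```bash
mkdir -p pics; ls
cat > h.py <<'E'
import numpy as np, cv2
from workcell import bot, vision
from scipy.spatial.transform import Rotation as R
def cloud(n):
    s=bot.observe(); f=vision.grab_frame(n); d=f["depth"]; h,w=d.shape
    fl=h/2/np.tan(np.radians(f["fovy"])/2)
    v,u=np.mgrid[:h,:w]
    P=np.stack([(u-f["cx"])*d/fl,(v-f["cy"])*d/fl,d],-1)
    if n=="wrist":
        T=np.eye(4);T[:3,:3]=R.from_euler("xyz",s["tool_rot"]).as_matrix();T[:3,3]=s["position"]
        T=T@np.array(f["tool_from_camera"])
    else: T=np.array(f["cam_to_world"])
    W=P@T[:3,:3].T+T[:3,3]; W[d==0]=np.nan
    return f["image"],W
E
python3 - <<'E'
from h import *
print(bot.observe())
for n in("scene","side","wrist"):
    im,W=cloud(n); cv2.imwrite(f"pics/{n}0.png",im); np.save(n+"0.npy",W)
E
```

```text
pics
{'clock': 0.0, 'qpos': array([-0.07022956,  0.52202688, -0.03633106,  1.59996799,  0.02121441,
        1.02112376, -0.11279276]), 'qd': array([ 0.00079128, -0.00021146,  0.0002612 ,  0.00046318,  0.00103655,
       -0.00123505, -0.00024545]), 'joint_efforts': array([-4.24098413e-03, -9.27110124e+01,  1.97758444e+00, -3.69928443e+01,
        1.76317629e-02,  8.19846697e-03, -6.58496788e-05]), 'position': array([ 6.24869671e-01, -3.81757172e-06,  4.04131902e-01]), 'tool_rot': array([-3.14045584e+00,  9.18985395e-05,  1.57083319e+00]), 'force': array([ 0.2857214 ,  0.40551475, -0.35399286]), 'moment': array([-0.00370535,  0.03465555, -0.02574905]), 'finger_force': 0.0, 'grip_width': 0.08555585556899202}
```

View pics/scene0.png

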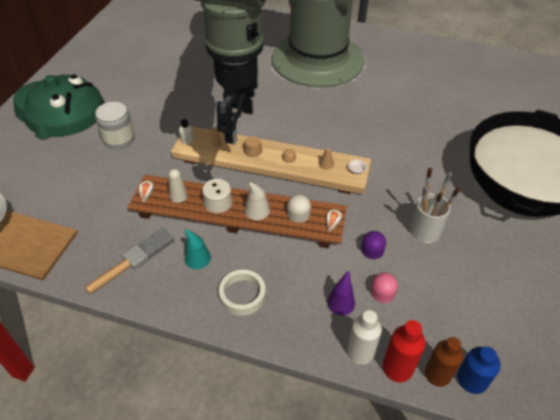

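View pics/side0.png

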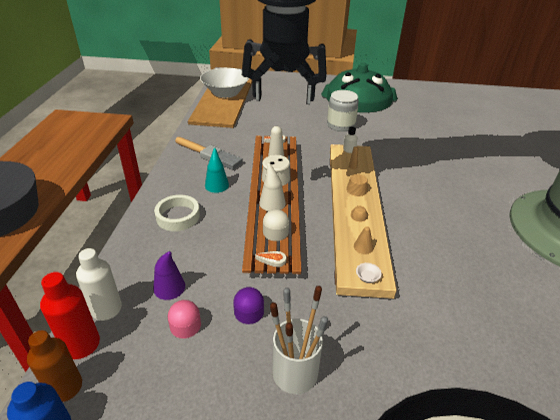

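View pics/wrist0.png

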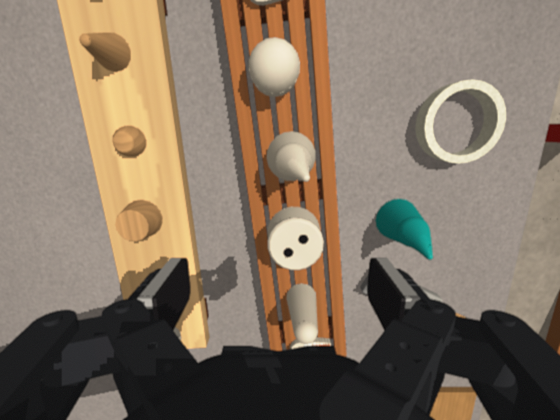

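Scene picture, rack row: long nose (177,185), snout (217,195), horn (257,200), round nose (299,208). Board: bottle (184,130), long plug hidden behind the gripper (~(225,135)), snout plug (254,146), round plug (289,155), horn plug (327,158). Look-alikes to leave alone: teal cone (196,247), purple cone (343,290), purple dome (374,244) and pink dome (384,287). None of them is off-white or on the rack, so I choose the four off-white parts on the slats.

Run:
```python
from h import *
for n,px in(("scene",dict(long=(177,185),snout=(217,193),horn=(257,205),round=(299,206),Ps=(254,146),Pr=(289,155),Ph=(327,158),bottle=(184,130))),
 ("wrist",dict(long=(303,310),snout=(296,243),horn=(290,155),round=(274,65),Ps=(133,222),Pr=(124,140),Ph=(110,50),Pl=(165,300))),("side",dict(long=(277,145),snout=(276,165),horn=(272,190),round=(277,223),Ps=(357,185),Pr=(359,213),Ph=(365,240),bottle=(351,140)))):
    W=np.load(n+"0.npy"); print(n,{k:W[v,u].round(3).tolist() for k,(u,v) in px.items()})
A=np.concatenate([np.load(n+"0.npy").reshape(-1,3) for n in("scene","side","wrist")])
# height map
A=A[np.isfinite(A).all(1)]
m=(A[:,0]>.4)&(A[:,0]<.85)&(A[:,1]>-.35)&(A[:,1]<.35)&(A[:,2]<.16)
A=A[m]; H=np.zeros((700,450),np.float32)
i=((.35-A[:,1])*1000).astype(int).clip(0,699); j=((A[:,0]-.4)*1000).astype(int).clip(0,449)
np.maximum.at(H,(i,j),A[:,2])
H=cv2.dilate(H,np.ones((3,3)))
cv2.imwrite("pics/h0.png",cv2.applyColorMap((H/.16*255).clip(0,255).astype(np.uint8),cv2.COLORMAP_JET)[:600])
im=cv2.imread("pics/scene0.png")
cv2.imwrite("pics/c0.png",cv2.resize(im[110:260,110:390],(784,420),interpolation=cv2.INTER_CUBIC))
```

```text
scene {'long': [0.666, -0.135, 0.079], 'snout': [0.656, -0.048, 0.073], 'horn': [0.657, 0.043, 0.068], 'round': [0.634, 0.128, 0.069], 'Ps': [0.474, -0.029, 0.055], 'Pr': [0.47, 0.056, 0.047], 'Ph': [0.461, 0.144, 0.056], 'bottle': [0.488, -0.2, 0.069]}
wrist {'long': [0.652, -0.131, 0.082], 'snout': [0.643, -0.053, 0.076], 'horn': [0.634, 0.042, 0.102], 'round': [0.62, 0.12, 0.077], 'Ps': [0.464, -0.035, 0.06], 'Pr': [0.461, 0.052, 0.05], 'Ph': [0.463, 0.136, 0.058], 'Pl': [0.582, 0.004, 0.274]}
side {'long': [0.648, -0.129, 0.069], 'snout': [0.639, -0.035, 0.076], 'horn': [0.635, 0.055, 0.076], 'round': [0.614, 0.143, 0.067], 'Ps': [0.464, -0.018, 0.054], 'Pr': [0.46, 0.065, 0.045], 'Ph': [0.452, 0.152, 0.054], 'bottle': [0.476, -0.185, 0.065]}
```

View pics/h0.png

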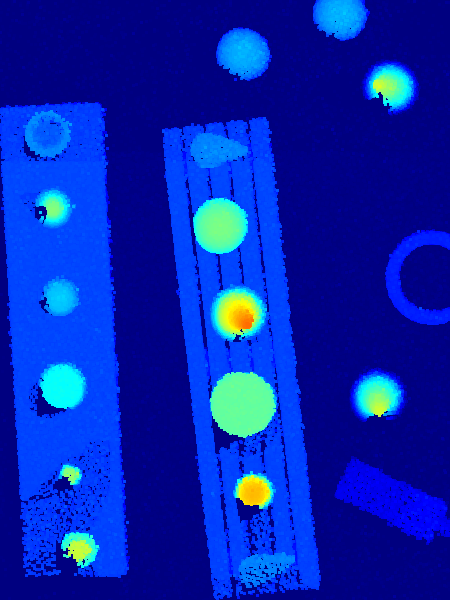

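View pics/c0.png

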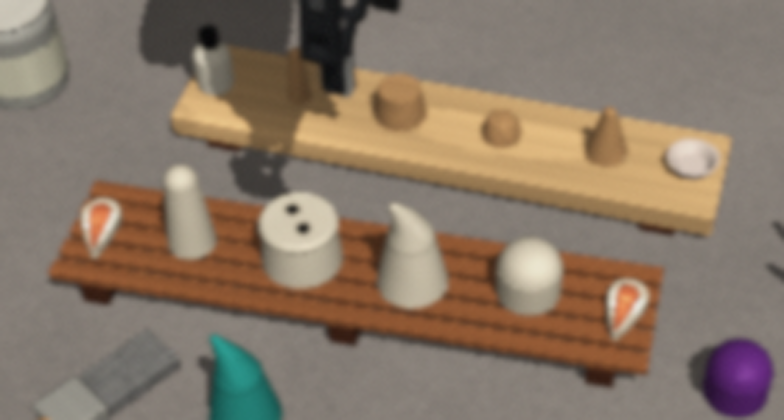

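The height map shows both rows clearly. The crop confirms the order on the rack (long nose, snout, horn, round nose), and the long pin plug at crop (300,80). Next I fit the given profiles for exact centres.

```bash
cat >> h.py <<'E'
from scipy.optimize import least_squares
PROF=dict(horn=([0,28,55],[56,45,34]),snout=([0,20,42],[64,60,61]),round=([0,30],[50,50]),long=([0,35,70],[39,32,26]),
 Ph=([0,48],[38,10]),Ps=([0,29],[47,37]),Pr=([0,19],[35,22]),Pl=([0,54],[21,11]))
def fit(A,k,x,y,z0=.03):
    zs,ds=PROF[k]; c=np.array([x,y])
    for rad in (.05,.045,.04):
        h=A[:,2]-z0; m=(np.hypot(*(A[:,:2]-c).T)<rad)&(h>.006)&(h<zs[-1]/1000)
        B=A[m]; rr=np.interp(B[:,2]-z0,np.array(zs)/1e3,np.array(ds)/2e3)
        s=least_squares(lambda p:np.hypot(B[:,0]-p[0],B[:,1]-p[1])-rr,c,loss="soft_l1",f_scale=.002); c=s.x
    return c,len(B),np.median(np.abs(np.hypot(*(B[:,:2]-c).T)-rr))
E
python3 - <<'E'
from h import *
G=dict(round=(.62,.124),horn=(.637,.036),snout=(.642,-.054),long=(.653,-.140),Ph=(.452,.142),Pr=(.458,.054),Ps=(.462,-.036),Pl=(.47,-.123))
C={n:np.load(n+"0.npy").reshape(-1,3) for n in("scene","side","wrist")}
C={n:A[np.isfinite(A).all(1)] for n,A in C.items()}; C["all"]=np.concatenate(list(C.values()))
for k,g in G.items():
    for n in C:
        try: c,N,e=fit(C[n],k,*g); print(k,n,c.round(4),N,round(e,4))
        except Exception as ex: print(k,n,"-")
A=C["all"]
for nm,x0,x1 in(("rack",.59,.66),("board",.43,.49)):
    for y in (.19,.08,-.08): 
        m=(A[:,0]>x0)&(A[:,0]<x1)&(abs(A[:,1]-y)<.01)&(A[:,2]>.02);print(nm,y,np.median(A[m,2]).round(4))
E
```

```text
round scene [0.6195 0.1239] 179 0.0008
round side [0.6194 0.1239] 252 0.0006
round wrist [0.6195 0.1229] 120 0.0001
round all [0.6195 0.1236] 551 0.0007
horn scene [0.6375 0.0355] 417 0.0009
horn side [0.6375 0.0352] 502 0.0007
horn wrist [0.638  0.0338] 798 0.0002
horn all [0.6378 0.0346] 1717 0.0006
snout scene [ 0.6417 -0.055 ] 387 0.0011
snout side [ 0.642  -0.0555] 215 0.0008
snout wrist [ 0.6425 -0.0566] 525 0.0004
snout all [ 0.6422 -0.0562] 1127 0.0007
long scene [ 0.653 -0.144] 340 0.0009
long side [ 0.6528 -0.1442] 306 0.0008
long wrist [ 0.6534 -0.1456] 991 0.0003
long all [ 0.6533 -0.1452] 1637 0.0005
Ph scene [0.452  0.1424] 179 0.0012
Ph side [0.4522 0.1422] 301 0.0006
Ph wrist [0.4523 0.1407] 1158 0.0003
Ph all [0.4523 0.1411] 1638 0.0005
Pr scene [0.4605 0.0533] 96 0.0016
Pr side [0.4587 0.0537] 136 0.0013
Pr wrist [0.46   0.0511] 454 0.0007
Pr all [0.4599 0.0517] 686 0.0009
Ps scene [ 0.4614 -0.0373] 226 0.0018
Ps side [ 0.461  -0.0373] 254 0.0011
Ps wrist [ 0.4616 -0.0391] 592 0.0003
Ps all [ 0.4614 -0.0385] 1072 0.0007
Pl scene [ 0.4692 -0.1269] 107 0.0011
Pl side [ 0.4688 -0.1267] 134 0.0009
Pl wrist [ 0.47  -0.123] 0 nan
Pl all [ 0.469  -0.1268] 241 0.001
rack 0.19 0.0301
rack 0.08 0.0298
rack -0.08 0.0738
board 0.19 0.03
board 0.08 0.03
board -0.08 0.0299
  return _methods._mean(a, axis=axis, dtype=dtype,
  ret = ret.dtype.type(ret / rcount)
```

```bash
python3 -m creep '[[[1,-1.87,0.577,3,0,0,0],[1,-1.87,0.577,3,0,0,0],[1,-1.87,0.576,3,0,0,0],[1,0,0,3,0,0,0],[1,0,0,3,0,0,0],[1,0,0,3,0,0,0],[1,0,0,1.7,0,0,0],[1,0,0,0,0,0,0],[1,0,0,0,0,0,0]]]' 40
```

```text
clock: 1.27
position: [0.6427, -0.0562, 0.2087]
tool_rot: [3.14, 0.0, 1.571]
force: [-0.7, -1.0, -0.5]
grip_width: 0.0849
finger_force: 0.0
```

```bash
python3 -m creep '[[[-1,0,0,0.1,0,0,0],[-1,0,0,0,0,0,0],[-1,0,0,0,0,0,0],[-1,0,0,0,0,0,0],[-1,0,0,0,0,0,0],[-1,0,0,0,0,0,0]]]' 40
```

```text
clock: 2.02
position: [0.6426, -0.0561, 0.2078]
tool_rot: [3.14, 0.0, 1.571]
force: [-2.7, 0.3, 11.0]
grip_width: 0.0599
finger_force: 41.2
```

```bash
python3 -m creep '[[[-1,0,0,-2.5,0,0,0],[-1,0,0,-3,0,0,0],[-1,0,0,-3,0,0,0],[-1,0,-1,-2.5,0,0,0],[-1,0.35,-3.5,0,0,0,0],[-1,0.35,-3.5,0,0,0,0],[-1,0.36,-3.5,0,0,0,0],[-1,0.35,-3.6,0,0,0,0],[-1,0.35,-3,0,0,0,0],[-1,0,0,0,0,0,0],[-1,0,0,0,0,0,0]]]'
python3 - <<'E'
from h import *
print(bot.observe()["position"])
im,W=cloud("side"); cv2.imwrite("pics/s1.png",im[60:360,150:450].repeat(2,0).repeat(2,1))
A=W.reshape(-1,3);A=A[np.isfinite(A).all(1)]
# rim height of held part
m=(abs(A[:,0]-.4614)<.04)&(abs(A[:,1]+.0385)<.04)&(A[:,2]>.08);B=A[m];print(np.percentile(B[:,2],[0.2,1,5]))
E
```

```text
clock: 3.4
position: [0.4619, -0.0385, 0.3172]
tool_rot: [3.14, -0.0, 1.571]
force: [1.1, -0.0, 0.0]
grip_width: 0.0597
finger_force: 43.6
[ 0.46188039 -0.03852493  0.31719324]
[0.13844752 0.1409906  0.15283892]
```

View pics/s1.png

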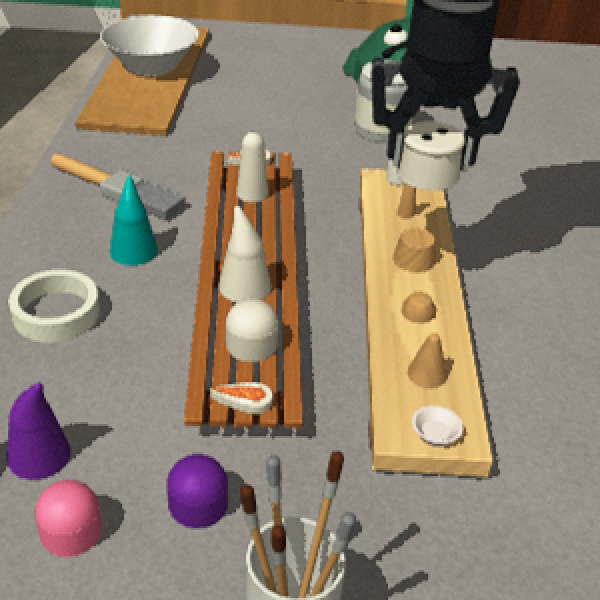

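The snout is held upright at (430,160) of the crop, rim at z≈0.140 as expected. I lower it onto its plug.

```bash
python3 -m creep '[[[-1,0,-0.05,3,0,0,0],[-1,0,0,3,0,0,0],[-1,0,0,2.5,0,0,0],[-1,0,0,1.5,0,0,0],[-1,0,0,0.6,0,0,0],[-1,0,0,0.3,0,0,0],[-1,0,0,0.05,0,0,0],[-1,0,0,0,0,0,0]]]'
```

```text
clock: 4.45
position: [0.461, -0.0386, 0.208]
tool_rot: [3.141, 0.0, 1.571]
force: [-2.2, 0.1, 5.5]
grip_width: 0.0596
finger_force: 44.3
```

```bash
python3 -m creep '[[[1,0,0,0,0,0,0],[1,0,0,0,0,0,0],[1,0,0,0,0,0,0],[1,0,0,0,0,0,0],[1,0,0,-3,0,0,0],[1,0,0,-4,0,0,0],[1,0,0,-5,0,0,0],[1,0,0,0,0,0,0]]]'
python3 - <<'E'
from h import *
im,W=cloud("scene");A=W.reshape(-1,3);A=A[np.isfinite(A).all(1)]
print(fit(A,"snout",.4614,-.0385))
m=np.hypot(A[:,0]-.4614,A[:,1]+.0385)<.024;B=A[m&(A[:,2]<.1)];print(np.percentile(B[:,2],[5,50,95]))
E
```

```text
clock: 5.45
position: [0.4615, -0.0386, 0.3302]
tool_rot: [3.136, -0.0, 1.57]
force: [-1.1, -0.3, -0.3]
grip_width: 0.0856
finger_force: 0.0
(array([ 0.45998969, -0.03700584]), 343, np.float64(0.0014243688358617432))
[0.07106001 0.07356812 0.07637889]
```

```bash
python3 -m creep '[[[1,-1.78,3.2,0,0,0,0],[1,-1.78,3.2,0,0,0,0],[1,-1.78,3.2,0,0,0,0],[1,-1.78,3.2,0,0,0,0],[1,-1.77,3.2,0,0,0,0],[1,-1.77,3.2,0,0,0,0],[1,0,0,3,0,0,0],[1,0,0,3,0,0,0],[1,0,0,3,0,0,0],[1,0,0,1.8,0,0,0],[1,0,0,0,0,0,0],[1,0,0,0,0,0,0]]]'
python3 -m creep '[[[-1,0,0,0,0,0,0],[-1,0,0,0,0,0,0],[-1,0,0,0,0,0,0],[-1,0,0,0,0,0,0],[-1,0,0,0,0,0,0],[-1,0,0,0,0,0,0],[-1,0,0,0,0,0,0],[-1,0,0,0,0,0,0]]]' 40
```

```text
clock: 7.0
position: [0.6531, -0.1452, 0.22]
tool_rot: [3.141, 0.0, 1.571]
force: [0.6, 0.3, 0.2]
grip_width: 0.0855
finger_force: 0.0
clock: 8.0
position: [0.653, -0.1452, 0.2197]
tool_rot: [3.141, 0.0, 1.571]
force: [-0.3, 0.3, 5.8]
grip_width: 0.0329
finger_force: 39.6
```

```bash
python3 -m creep '[[[-1,0,0,-2.5,0,0,0],[-1,0,0,-3,0,0,0],[-1,0,0,-3,0,0,0],[-1,0,-1,-2.5,0,0,0],[-1,0.36,-3.5,0,0,0,0],[-1,0.36,-3.5,0,0,0,0],[-1,0.37,-3.5,0,0,0,0],[-1,0.36,-3.6,0,0,0,0],[-1,0.36,-3.3,0,0,0,0],[-1,0,0,0,0,0,0],[-1,0,0,0,0,0,0]]]'
python3 - <<'E'
from h import *
print(bot.observe()["position"])
for n in("side","scene"):
    im,W=cloud(n); cv2.imwrite(f"pics/{n}2.png",im)
    A=W.reshape(-1,3);A=A[np.isfinite(A).all(1)]
    m=(abs(A[:,0]-.469)<.02)&(abs(A[:,1]+.127)<.025)&(A[:,2]>.12);print(np.percentile(A[m,2],[0.2,1,5]))
    try:print(fit(A,"Pl",.469,-.127),fit(A[A[:,2]<.165],"long",.469,-.127,.14))
    except Exception as e:print(e)
a=cv2.imread("pics/side2.png")[60:300,230:470];b=cv2.imread("pics/scene2.png")[60:260,100:340]
cv2.imwrite("pics/s2.png",np.hstack([cv2.resize(a,(400,400)),cv2.resize(b,(400,333))[:333] if 0 else cv2.resize(b,(400,400))]))
E
```

```text
clock: 9.38
position: [0.4693, -0.127, 0.3294]
tool_rot: [3.141, 0.0, 1.571]
force: [0.4, 0.5, 0.3]
grip_width: 0.0323
finger_force: 39.9
[ 0.46926142 -0.12703744  0.32942167]
[0.13927106 0.14052935 0.1460118 ]
(array([ 0.46925938, -0.12717388]), 132, np.float64(0.0007932613907267018)) (array([ 0.46853942, -0.12546639]), 164, np.float64(0.0010465953129674636))
[0.13866512 0.13913827 0.14191843]
(array([ 0.47001294, -0.12693217]), 115, np.float64(0.0010039936725954992)) (array([ 0.47053842, -0.12635982]), 91, np.float64(0.0015385534549715758))
```

View pics/s2.png

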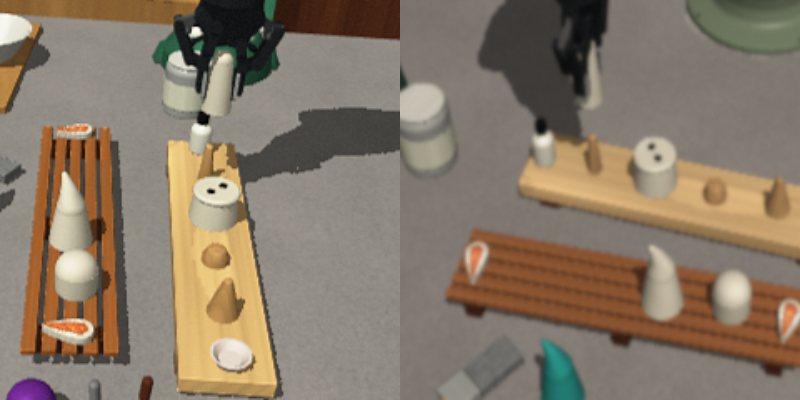

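The snout sits flat on the board (left half, (215,200)). The long nose is upright and within 2 mm of its plug's axis, so I lower it and release.

```bash
python3 -m creep '[[[-1,0,-0.02,3,0,0,0],[-1,0,0,3,0,0,0],[-1,0,0,2.5,0,0,0],[-1,0,0,1.5,0,0,0],[-1,0,0,0.6,0,0,0],[-1,0,0,0.3,0,0,0],[-1,0,0,0.1,0,0,0],[-1,0,0,0,0,0,0]]]'
python3 -m creep '[[[1,0,0,0,0,0,0],[1,0,0,0,0,0,0],[1,0,0,0,0,0,0],[1,0,0,0,0,0,0],[1,0,0,-2,0,0,0],[1,0,0,-4,0,0,0],[1,0,0,-5,0,0,0],[1,0,0,0,0,0,0]]]'
python3 - <<'E'
from h import *
for n in("scene","side"):
    im,W=cloud(n);A=W.reshape(-1,3);A=A[np.isfinite(A).all(1)]
    print(fit(A,"long",.469,-.127))
    m=np.hypot(A[:,0]-.469,A[:,1]+.127)<.012;B=A[m&(A[:,2]<.14)];print(B[:,2].max())
    if n=="scene":
        for k,g in dict(horn=(.6375,.035),round=(.6195,.124)).items(): print(k,fit(A,k,*g)[0])
E
```

```text
clock: 10.48
position: [0.4688, -0.1271, 0.2197]
tool_rot: [3.141, 0.0, 1.571]
force: [0.4, 0.3, 3.5]
grip_width: 0.0323
finger_force: 40.3
clock: 11.48
position: [0.4693, -0.1272, 0.3323]
tool_rot: [3.136, 0.001, 1.57]
force: [0.2, 0.5, -0.5]
grip_width: 0.0854
finger_force: 0.0
(array([ 0.46805307, -0.12554554]), 321, np.float64(0.0011437328047067038))
0.11037464627983551
horn [0.6377489  0.03536683]
round [0.61963629 0.12418625]
(array([ 0.46779982, -0.1256431 ]), 338, np.float64(0.0007469702253749821))
0.11009537355834237
```

```bash
python3 -m creep '[[[1,2.7,2.81,0,0,0,0],[1,2.7,2.81,0,0,0,0],[1,2.7,2.81,0,0,0,0],[1,2.7,2.81,0,0,0,0],[1,2.7,2.81,0,0,0,0],[1,2.68,2.8,0,0,0,0],[1,0,0,3,0,0,0],[1,0,0,3,0,0,0],[1,0,0,3,0,0,0],[1,0,0,1.1,0,0,0],[1,0,0,0,0,0,0],[1,0,0,0,0,0,0]]]'
python3 -m creep '[[[-1,0,0,0,0,0,0],[-1,0,0,0,0,0,0],[-1,0,0,0,0,0,0],[-1,0,0,0,0,0,0],[-1,0,0,0,0,0,0],[-1,0,0,0,0,0,0],[-1,0,0,0,0,0,0],[-1,0,0,0,0,0,0]]]' 40
```

```text
clock: 13.08
position: [0.6374, 0.0348, 0.229]
tool_rot: [3.141, -0.0, 1.571]
force: [-0.1, -0.3, 0.3]
grip_width: 0.0855
finger_force: 0.0
clock: 14.08
position: [0.6372, 0.0348, 0.2289]
tool_rot: [3.141, -0.0, 1.571]
force: [-2.2, 0.4, 8.2]
grip_width: 0.0416
finger_force: 39.3
```

```bash
python3 -m creep '[[[-1,0,0,-2.5,0,0,0],[-1,0,0,-3,0,0,0],[-1,0,0,-3,0,0,0],[-1,0,0,-2.5,0,0,0],[-1,2.13,-3.7,0,0,0,0],[-1,2.13,-3.7,0,0,0,0],[-1,2.13,-3.7,0,0,0,0],[-1,2.13,-3.7,0,0,0,0],[-1,2.13,-3.7,0,0,0,0],[-1,0,0,0,0,0,0],[-1,0,0,0,0,0,0]]]'
python3 - <<'E'
from h import *
print(bot.observe()["position"])
ims=[]
for n in("side","scene"):
    im,W=cloud(n); ims.append(im)
    A=W.reshape(-1,3);A=A[np.isfinite(A).all(1)]
    m=(abs(A[:,0]-.4523)<.03)&(abs(A[:,1]-.1411)<.035)&(A[:,2]>.11);print(np.percentile(A[m,2],[0.2,1,5]))
    print(fit(A,"Ph",.4523,.1411)[0],fit(A[A[:,2]<.17],"horn",.4523,.1411,.14))
a=ims[0][100:300,270:470];b=ims[1][30:230,180:380]
cv2.imwrite("pics/s3.png",np.hstack([cv2.resize(a,(400,400)),cv2.resize(b,(400,400))]))
E
```

```text
clock: 15.45
position: [0.4525, 0.1412, 0.3385]
tool_rot: [3.141, -0.0, 1.571]
force: [-0.1, 0.2, -0.3]
grip_width: 0.0413
finger_force: 39.8
[0.4524604  0.14119746 0.33851522]
[0.13866058 0.14080249 0.14920903]
[0.45206715 0.1422221 ] (array([0.45163295, 0.14166232]), 411, np.float64(0.0006447385658049642))
[0.13658034 0.13934194 0.14385657]
[0.45223232 0.14226727] (array([0.45183185, 0.14143041]), 207, np.float64(0.0010431998054871057))
```

View pics/s3.png

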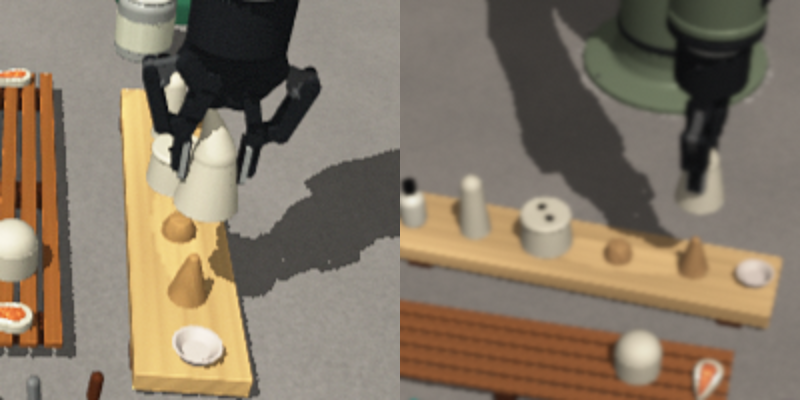

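The horn is upright in the gripper, aligned with its plug within 1 mm. The bottle, long nose and snout are all standing. I lower the horn and release it.

```bash
python3 -m creep '[[[-1,0,0.03,3,0,0,0],[-1,0,0,3,0,0,0],[-1,0,0,2.5,0,0,0],[-1,0,0,1.5,0,0,0],[-1,0,0,0.6,0,0,0],[-1,0,0,0.3,0,0,0],[-1,0,0,0.1,0,0,0],[-1,0,0,0,0,0,0]]]'
python3 -m creep '[[[1,0,0,0,0,0,0],[1,0,0,0,0,0,0],[1,0,0,0,0,0,0],[1,0,0,0,0,0,0],[1,0,0,-2,0,0,0],[1,0,0,-4,0,0,0],[1,0,0,-5,0,0,0],[1,0,0,0,0,0,0]]]'
python3 - <<'E'
from h import *
for n in("scene","side"):
    im,W=cloud(n);A=W.reshape(-1,3);A=A[np.isfinite(A).all(1)]
    print(fit(A,"horn",.4523,.1411))
    m=np.hypot(A[:,0]-.4523,A[:,1]-.1411)<.03;B=A[m&(A[:,2]<.145)];print(B[:,2].max())
    print(fit(A,"round",.6195,.124)[0])
E
```

```text
clock: 16.55
position: [0.4526, 0.1413, 0.229]
tool_rot: [3.141, -0.0, 1.571]
force: [-0.8, -1.1, 4.7]
grip_width: 0.0414
finger_force: 40.9
clock: 17.55
position: [0.453, 0.1415, 0.3412]
tool_rot: [3.137, -0.002, 1.571]
force: [0.6, 0.0, -0.2]
grip_width: 0.0854
finger_force: 0.0
(array([0.45193402, 0.1422031 ]), 377, np.float64(0.0010715901836557302))
0.12269096514088207
[0.61951835 0.12402566]
(array([0.45183504, 0.14207119]), 627, np.float64(0.0006471395521298294))
0.12201036215374006
[0.61936561 0.12385358]
```

```bash
python3 -m creep '[[[1,-0.3,2.8,0,0,0,0],[1,-0.3,2.8,0,0,0,0],[1,-0.3,2.8,0,0,0,0],[1,-0.3,2.8,0,0,0,0],[1,-0.3,2.8,0,0,0,0],[1,-0.27,2.7,0,0,0,0],[1,0,0,3.5,0,0,0],[1,0,0,3.5,0,0,0],[1,0,0,3.5,0,0,0],[1,0,0,2.6,0,0,0],[1,0,0,0,0,0,0],[1,0,0,0,0,0,0]]]'
python3 -m creep '[[[-1,0,0,0,0,0,0],[-1,0,0,0,0,0,0],[-1,0,0,0,0,0,0],[-1,0,0,0,0,0,0],[-1,0,0,0,0,0,0],[-1,0,0,0,0,0,0],[-1,0,0,0,0,0,0],[-1,0,0,0,0,0,0]]]' 40
```

```text
clock: 19.15
position: [0.6195, 0.1236, 0.2074]
tool_rot: [-3.141, 0.0, 1.571]
force: [0.1, -0.1, 0.1]
grip_width: 0.0853
finger_force: 0.0
clock: 20.15
position: [0.6197, 0.1236, 0.208]
tool_rot: [3.141, -0.0, 1.571]
force: [-1.8, 0.0, 7.1]
grip_width: 0.0482
finger_force: 40.1
```

```bash
python3 -m creep '[[[-1,0,0,-2.5,0,0,0],[-1,0,0,-3,0,0,0],[-1,0,0,-3,0,0,0],[-1,0,0,-2.5,0,0,0],[-1,-1.43,-3.2,0,0,0,0],[-1,-1.43,-3.2,0,0,0,0],[-1,-1.43,-3.2,0,0,0,0],[-1,-1.42,-3.2,0,0,0,0],[-1,-1.42,-3.17,0,0,0,0],[-1,0,0,0,0,0,0],[-1,0,0,0,0,0,0]]]'
python3 - <<'E'
from h import *
print(bot.observe()["position"])
ims=[]
for n in("side","scene"):
    im,W=cloud(n); ims.append(im)
    A=W.reshape(-1,3);A=A[np.isfinite(A).all(1)]
    m=(abs(A[:,0]-.46)<.03)&(abs(A[:,1]-.0525)<.03)&(A[:,2]>.11);print(np.percentile(A[m,2],[0.2,1,5]))
    print(fit(A,"Pr",.46,.0525)[0],fit(A[A[:,2]<.17],"round",.46,.0525,.14))
a=ims[0][100:300,270:470];b=ims[1][30:230,180:380]
cv2.imwrite("pics/s4.png",np.hstack([cv2.resize(a,(400,400)),cv2.resize(b,(400,400))]))
E
```

```text
clock: 21.52
position: [0.4602, 0.0525, 0.3176]
tool_rot: [3.14, -0.0, 1.571]
force: [-1.0, -0.1, -0.0]
grip_width: 0.0483
finger_force: 41.4
[0.46019618 0.05248828 0.3176189 ]
[0.13878436 0.14051513 0.14786499]
[0.45876115 0.05334483] (array([0.45976052, 0.05338344]), 440, np.float64(0.0010006820037912131))
[0.13648779 0.13933329 0.14672305]
[0.4603191  0.05243712] (array([0.46789036, 0.0501735 ]), 175, np.float64(0.003100637270937092))
```

View pics/s4.png

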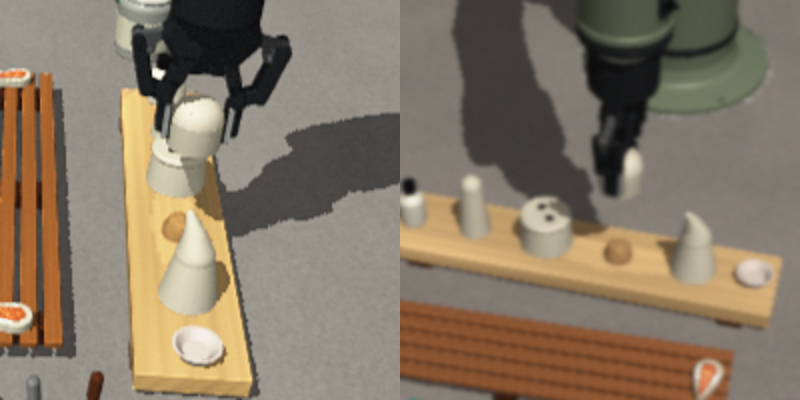

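The horn is seated upright, and the round nose is held upright and aligned within about 1 mm (the scene-view fit is spoiled by the finger covering it). I lower it; at this height the gripper body stays clear of the horn 90 mm away.

```bash
python3 -m creep '[[[-1,0,-0.03,3,0,0,0],[-1,0,0,3,0,0,0],[-1,0,0,2.5,0,0,0],[-1,0,0,1.5,0,0,0],[-1,0,0,0.6,0,0,0],[-1,0,0,0.3,0,0,0],[-1,0,0,0.1,0,0,0],[-1,0,0,0,0,0,0]]]'
python3 -m creep '[[[1,0,0,0,0,0,0],[1,0,0,0,0,0,0],[1,0,0,0,0,0,0],[1,0,0,0,0,0,0],[1,0,0,-2,0,0,0],[1,0,0,-4,0,0,0],[1,0,0,-5,0,0,0],[1,0,0,-3,0,0,0],[1,0,0,0,0,0,0],[1,0,0,0,0,0,0]]]'
python3 - <<'E'
from h import *
ims=[]
G=dict(round=(.46,.0525),horn=(.4523,.1411),snout=(.4614,-.0385),long=(.469,-.127))
for n in("side","scene"):
    im,W=cloud(n);ims.append(im);A=W.reshape(-1,3);A=A[np.isfinite(A).all(1)]
    for k,g in G.items():
        m=np.hypot(A[:,0]-g[0],A[:,1]-g[1])<.022;B=A[m&(A[:,2]<.145)];print(k,fit(A,k,*g)[0].round(4),B[:,2].max().round(4))
a=ims[0][100:300,270:470];b=ims[1][60:260,140:380]
cv2.imwrite("pics/s5.png",np.hstack([cv2.resize(a,(380,380)),cv2.resize(b,(420,380))]))
E
```

```text
clock: 22.62
position: [0.4596, 0.0523, 0.2079]
tool_rot: [3.141, -0.0, 1.571]
force: [-1.7, -0.1, 5.9]
grip_width: 0.0483
finger_force: 42.1
clock: 23.88
position: [0.4592, 0.0522, 0.3467]
tool_rot: [-3.141, 0.0, 1.571]
force: [0.6, 0.2, -0.5]
grip_width: 0.0852
finger_force: 0.0
round [0.4586 0.053 ] 0.0786
horn [0.4518 0.142 ] 0.1222
snout [ 0.46   -0.0376] 0.0767
long [ 0.4678 -0.1258] 0.1103
round [0.4592 0.0528] 0.0793
horn [0.4518 0.1421] 0.1225
snout [ 0.4601 -0.0373] 0.0784
long [ 0.4682 -0.1255] 0.1137
```

View pics/s5.png

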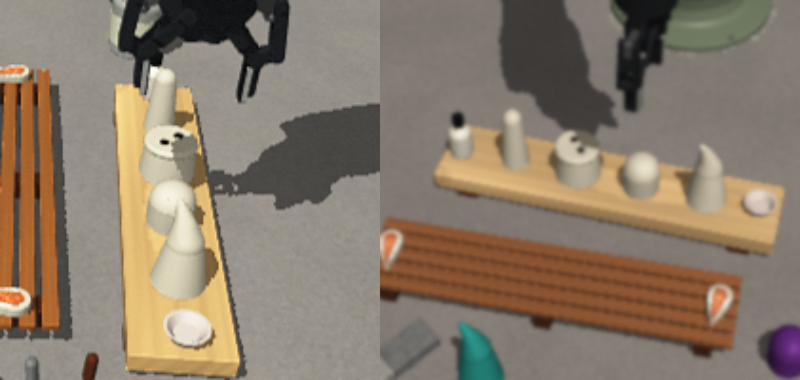

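All four parts are seated upright at the right heights, the bottle is standing at (460,137), and the gripper is clear.

```bash
python3 -c "
from workcell import bot
print(bot.job_done())"
```

```text
the job is handed in; nothing more can be done
None
```

The horn, snout, round nose and long nose are all seated upright on their own plugs with rims on the board, the pot and bottle were left untouched, and I handed the job in at about 24 s (no verdict was returned).

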